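# Start and screw home the lid of a parts canister

## Robot

A 6-joint arm with a two-finger parallel gripper is mounted at the origin on a cart in front of the work surface, level with it; the furniture and walls round the work are solid. World frame = base frame: x ahead of the robot, y to its left, z up, the work surface at z = 0. Lengths are in m, angles in rad, forces in N, time in s.
With the tool pointing down it reaches from about 0.35 to 0.775 m from the base axis. Payload 5.5 kg.
Tool frame: the origin (TCP) lies at the very end of the fingers, on their centre line; the grasp point (between the pads) lies 19 mm behind it; z points along the fingers, y is the line along which they close (so a half turn about z gives the same grasp; the last joint's range is limited). The gripper opens to 85 mm and grips with 20 to 120 N. Pads are 22 mm wide; open, the fingers measure 114 mm over their backs; the gripper's body (76 mm by 85 mm) begins 54 mm behind the grasp point. The pads swing forward as they close: fully open they stand 13 mm farther back than shut.
Start: joints at [1.042, 0.313, 0.046, 1.304, 0, 1.431], TCP at [0.218, 0.532, 0.202] pointing down, gripper open.
Joint ranges: [-2.76, 2.76], [-0.86, 1.69], [-1.03, 1.26], [-2.2, 2.34], [-1.47, 1.5], [-3.14, 3.14]. Speed limits (rad/s): [2.57, 2.57, 3.14, 3.14, 3.14, 3.14].

## Interface

Orientations are given as a unit quaternion [w, x, y, z].
In Python, from workcell import env, imaging, ticket gives the robot as it stands. The module is installed in compiled form; this text tells all that it offers.
- The arm moves only by the tool apply_moves, never from a script. Its argument "rows" is a list of rows, each an object with "xyz": the shift along the tool's x, y, z in mm, a list of three; "turn": the turn, a rotation vector about the tool's x, y, z in rad, a list of three; "grip": the opening, from 0 (shut) to 1 (fully open). A call has 1 to 12 rows; each row is the pose to reach, as a shift and turn from the pose commanded when the call began, along the tool's axes at that moment; what a row does not reach only later rows make up. A row lasts 1/12 s, in which the tool goes at most 41.7 mm and 7.16 degrees, less where a joint would pass 70% of its speed; a pose out of reach is approached as far as the arm can. A call with a gripper value outside its range is refused whole. The fingers move at their own pace and stop on an object; "force" is the grip in N (left out, the last holds). Time passes only in rows, so rows that repeat a pose let the fingers close. It gives the time, the measured TCP pose, the force, the opening and the grip force at its end, in the units of the state.
- env.get_state(): the state, without advancing time (a new reading comes with each control period).
- imaging.read_camera(name): name is "scene" or "top" or "wrist"; returns a dict with "color" (400x640x3 uint8, blue, green, red), "z_map" (400x640 float32, m along the optical axis (not along the pixel's ray), 0 where there is no reading), "camera_matrix" (3x3 intrinsics, pixels), "view" (4x4, takes a point from world to camera coordinates). Camera axes: x right, y down, z forward; pixel columns grow to the right and rows downward; lengths in m; the calibration is good to about 2 mm. A picture is of the moment at which its call begins.
- ticket.hand_in(): hands the job in; it is judged then, once.
The state is a dict: "clock": time; "joint_pos": joint angles; "qvel": joint speeds; "tau": joint torques, N m; "tcp_pos": TCP position; "orientation": TCP orientation; "wrist_force": force on the tool from outside, world axes, zero at the start; "ft_torque": the same for the moment, N m; "finger_gap": finger opening in m; "grip_force": force on a finger pad.
Only numpy, scipy, OpenCV 4.12 (cv2) and the standard library are available. Lean on these libraries where they do the work, as an engineer would, in place of code of your own. Each camera call takes 0.05 s, during which the arm holds its last target. There are 200 camera calls.

## Task

Put the loose screw lid level on the threaded neck of the canister. Turn it backward (counter-clockwise seen from above), resting lightly on the thread, until you feel it climb and then drop off the thread start; then screw it forward (clockwise) until it is fully home on the lip and snug but not strained, and let go. Go by feel and gently: never lean on the canister with more than about 1 kg, and leave the things lying round about where they are.

Things in the scene. Friction and masses are not known exactly. Their poses are not given: they have to be found in the camera images.
- lid: Loose grey plastic screw lid, round, ribbed outside, 58 mm across, 31 mm tall, 60 g, standing open side down on the desk. Origin: centre of its lower edge; z up. Inside (bore 51 mm, 25.5 mm deep) four lugs, 90 degrees apart, 4.4 mm thick, centred 3.5 mm above the lower edge, point inward to radius 19.3 mm. Where it stands near the small bottles, there is most finger room before and behind it (along world x).
- canister: Fixed aluminium canister on a round foot (76 mm across, bolted). Origin: centre of its underside on the desk, z up. Body 60 mm across up to a shoulder at 60 mm; above it a neck, 34 mm across, with four right-hand thread ribs (to 46 mm across), then a lip coned from 34 to 28 mm, flat top at 87 mm. The neck's yaw is not that of this frame: where the threads start must be felt.
- canister_lip (a point): Centre of the flat top of the canister's lip, 87 mm above its underside. The lid rests on the four thread ribs with its lower edge between 68.5 mm (just past a start) and 77.5 mm (at the crest of a start) above the canister's underside. Starts come every 90 degrees; lead 36 mm a turn (5.7 mm per radian), so turning backward climbs at most 9 mm and then drops 9 mm.
- lid_top (a point): Centre of the lid's flat top, 31 mm above its lower edge. After the drop about 70 degrees forward bring it home: underside on the lip, lower edge 61.5 and this point 92.5 mm above the canister's underside. It then stops sinking; after 10 to 16 degrees of play it binds. Stop there: 10 degrees farther strain it. Pushing alone cannot pass the ribs. The thread holds the lid when let go, so it may be regripped.
- flux_bottle: Bystander: small dark dropper bottle with a white cap, 66 mm tall, standing; origin at its underside.
- motor: Bystander: black drone motor with short leads, 62x28x32 mm; origin at its underside.
- cutter: Bystander: flush cutter lying on the desk, 122x51x12 mm; origin at its underside.
- hex_keys: Bystander: black folding hex key set lying on the desk, 88x23x13 mm; origin at its underside.

How it is judged:
By the outcome, as a careful person would: the job done as asked, in the order asked, and still so for the second after the job is handed in, with the robot touching nothing.
It also fails if it takes over 58 s, if anything falls off the work surface, if the arm or the gripper's body presses on something with over 40 N, if the wrist force passes 120 N, or if a joint passes its speed limit or range.

## Working session

There is one attempt and no reset: what is moved stays moved. The work goes in short steps, Python scripts to look and compute and a tool call to move; the robot and the scene stay as the last step left them, time stands still between calls to the robot, and variables do not carry over. Pictures are saved under pics/ and viewed, at most 10 in all, crops included, and the job is handed in when it is done.

Besides the shell and the picture viewer there is one more tool, called after "Call:" as a command line: name --argument value ..., lists and objects as JSON in quotes. apply_moves: Moves the arm, as the interface text tells. Its arguments: {"type":"object","properties":{"rows":{"type":"array"},"force":{"type":"number"}},"required":["rows"]}

```bash
mkdir -p pics; python3 - <<'E'
from workcell import env, imaging
import cv2,numpy as np
s=env.get_state();print({k:np.round(v,3).tolist() for k,v in s.items()})
for n in("scene","top"):
    d=imaging.read_camera(n);cv2.imwrite(f"pics/{n}0.png",d["color"]);np.savez(f"{n}0.npz",**d)
    print(n,d["camera_matrix"].round(1).tolist(),d["view"].round(3).tolist())
E
```

```text
{'clock': 0.0, 'joint_pos': [1.042, 0.314, 0.045, 1.304, -0.0, 1.431], 'qvel': [-0.0, -0.0, 0.002, 0.0, -0.0, 0.002], 'tau': [-0.002, -48.063, 29.853, 0.019, -0.0, 0.0], 'tcp_pos': [0.218, 0.532, 0.201], 'orientation': [-0.0, 0.193, 0.981, -0.001], 'wrist_force': [-0.725, -0.521, 0.058], 'ft_torque': [0.006, 0.0, -0.008], 'grip_force': 0.0, 'finger_gap': 0.085}
scene [[451.8, 0.0, 319.0], [0.0, 451.8, 201.2], [0.0, 0.0, 1.0]] [[0.723, -0.691, -0.022, -0.217], [-0.452, -0.448, -0.771, 0.404], [0.523, 0.567, -0.636, 1.119], [0.0, 0.0, 0.0, 1.0]]
top [[463.6, 0.0, 326.1], [0.0, 463.6, 198.8], [0.0, 0.0, 1.0]] [[-0.001, -1.0, 0.02, 0.188], [-0.994, -0.001, -0.109, 0.477], [0.109, -0.02, -0.994, 1.352], [0.0, 0.0, 0.0, 1.0]]
```

View pics/top0.png

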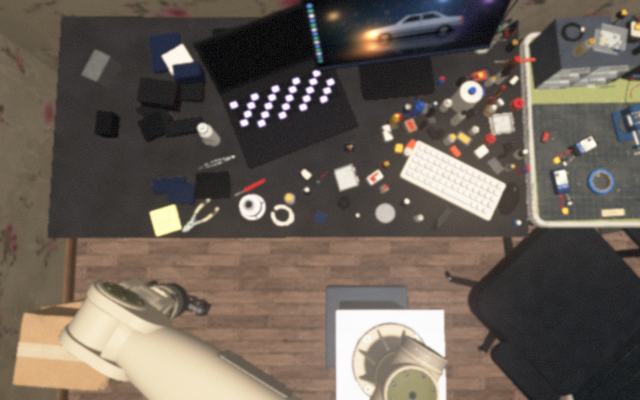

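View pics/scene0.png

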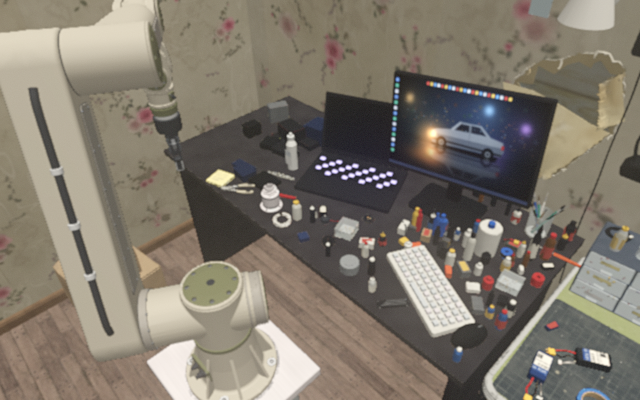

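The top view shows the lid as a grey disc near (385,213) and the canister near (252,206). In the scene view they are at (349,265) and (270,198).

```bash
cat >h.py <<'E'
import numpy as np,cv2
def cast(d,u,v,z):
    K=d["camera_matrix"];V=d["view"];R=V[:3,:3];c=-R.T@V[:3,3]
    r=R.T@np.linalg.solve(K,[u,v,1.]);return c+r*(z-c[2])/r[2]
def depth(d,u,v):
    K=d["camera_matrix"];V=d["view"];z=d["z_map"][int(v),int(u)]
    return V[:3,:3].T@(np.linalg.solve(K,[u,v,1.])*z-V[:3,3])
E
python3 - <<'E'
from h import *
t=dict(np.load("top0.npz"));s=dict(np.load("scene0.npz"))
print("lid",cast(t,385,213,.031).round(3),depth(t,385,213).round(3),depth(s,349,262).round(3))
print("can",cast(t,252,206,.087).round(3),depth(t,252,206).round(3),depth(s,270,187).round(3))
def crop(d,x,y,w,h,k):return cv2.resize(d["color"][y:y+h,x:x+w],None,fx=k,fy=k,interpolation=cv2.INTER_CUBIC)
a=crop(t,220,170,200,70,4);b=crop(s,240,170,160,60,5);
cv2.imwrite("pics/c.png",np.vstack([a,b]))
E
```

```text
lid [0.434 0.014 0.031] [0.434 0.013 0.025] [0.433 0.01  0.032]
can [0.449 0.398 0.087] [0.449 0.399 0.081] [0.464 0.413 0.075]
```

View pics/c.png

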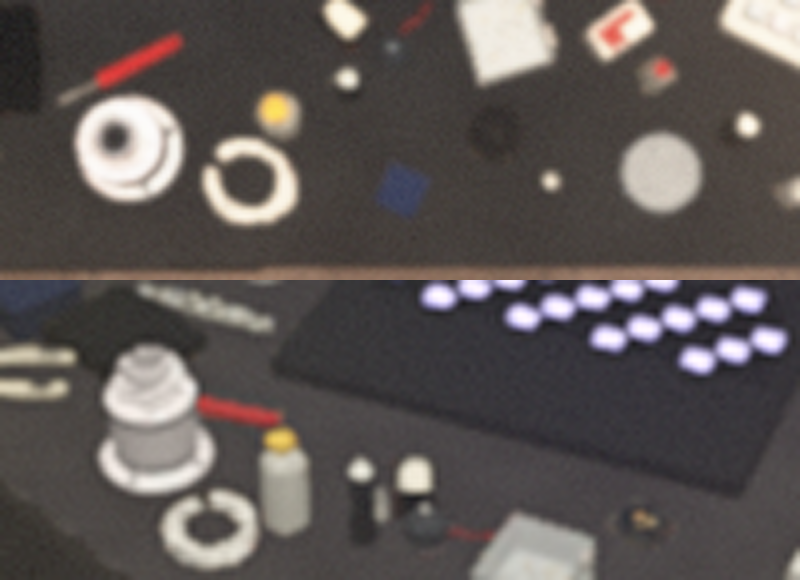

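Call:
apply_moves --rows '[{"xyz": [-264,-36,-50],"turn": [0,0,1.18],"grip": 1},{"xyz": [-264,-36,-50],"turn": [0,0,1.18],"grip": 1},{"xyz": [-264,-36,-50],"turn": [0,0,1.18],"grip": 1},{"xyz": [-264,-36,-50],"turn": [0,0,1.18],"grip": 1},{"xyz": [-264,-36,-50],"turn": [0,0,1.18],"grip": 1},{"xyz": [-264,-36,-50],"turn": [0,0,1.18],"grip": 1},{"xyz": [-264,-36,-50],"turn": [0,0,1.18],"grip": 1},{"xyz": [-264,-36,-50],"turn": [0,0,1.18],"grip": 1},{"xyz": [-264,-36,-50],"turn": [0,0,1.18],"grip": 1},{"xyz": [-264,-36,-50],"turn": [0,0,1.18],"grip": 1},{"xyz": [-264,-36,-50],"turn": [0,0,1.18],"grip": 1},{"xyz": [-264,-36,-50],"turn": [0,0,1.18],"grip": 1}]'

```text
clock: 1.1
tcp_pos: [0.4485, 0.3985, 0.2517]
orientation: [-0.0, 0.706, 0.708, -0.0]
wrist_force: [-0.1, -0.1, -0.4]
finger_gap: 0.0854
grip_force: 0.0
```

```bash
cat >>h.py <<'E'
from scipy.spatial.transform import Rotation as Ro
def st(s):
    R=Ro.from_quat(s["orientation"],scalar_first=True).as_matrix()
    print("t %.2f tcp %s psi %.2f deg tilt %s q1 %.2f q6 %.2f F %s T %s gap %.4f grip %.1f"%(s["clock"],np.round(np.array(s["tcp_pos"])*1e3,1),np.degrees(np.arctan2(R[1,1],R[0,1])),R[:2,2].round(4),s["joint_pos"][0],s["joint_pos"][5],np.round(s["wrist_force"],2),np.round(s["ft_torque"],3),s["finger_gap"],s["grip_force"]));return R
def go(s,xyz,psi):
    R=st(s);G=Ro.from_euler('z',psi,degrees=True).as_matrix()@np.array([[0,1,0],[1,0,0],[0,0,-1.]])
    print("shift",(R.T@(np.array(xyz)-s["tcp_pos"])*1e3).round(1),"turn",Ro.from_matrix(R.T@G).as_rotvec().round(3))
E
python3 - <<'E'
from h import *
from workcell import env, imaging
d=imaging.read_camera("wrist");cv2.imwrite("pics/w1.png",d["color"]);np.savez("w1.npz",**d)
go(env.get_state(),[.434,.013,.17],0)
V=d["view"];print(d["camera_matrix"].round(1).tolist(),(-V[:3,:3].T@V[:3,3]).round(3),V[:3,:3].round(3))
E
```

```text
t 1.15 tcp [448.4 398.6 251.9] psi 0.22 deg tilt [-0.0005 -0.0004] q1 0.59 q6 2.16 F [-0.29  0.19 -0.56] T [ 0.044  0.008 -0.01 ] gap 0.0855 grip 0.0
shift [-385.6  -15.9   82. ] turn [-0.001  0.     0.004]
[[311.1, 0.0, 315.8], [0.0, 311.1, 204.8], [0.0, 0.0, 1.0]] [0.449 0.476 0.423] [[ 1.     0.003 -0.001]
 [ 0.003 -0.954  0.301]
 [-0.    -0.301 -0.954]]
```

View pics/w1.png

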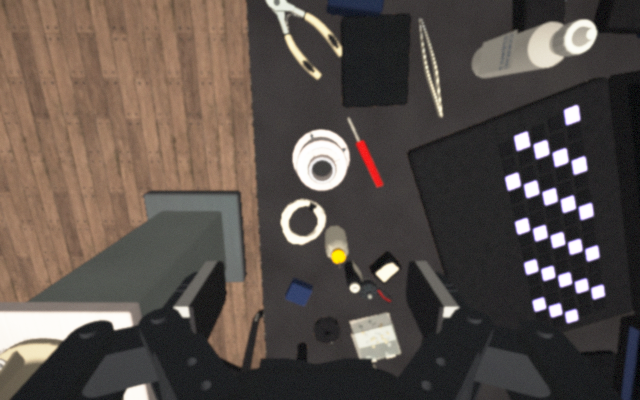

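The wrist view shows the canister, with its lip at about (322,169) and its white foot centred near (321,160).

```bash
python3 - <<'E'
from h import *
d=dict(np.load("w1.npz"));g=cv2.cvtColor(d["color"],cv2.COLOR_BGR2GRAY)
m=((g>150)*255).astype(np.uint8);m[:, :285]=0;m[:,358:]=0;m[:120]=0;m[196:]=0
c=max(cv2.findContours(m,0,1)[0],key=cv2.contourArea);e=cv2.fitEllipse(cv2.convexHull(c));print(e,cast(d,*e[0],.005).round(4))
print(cast(d,322,169,.087).round(4))
for v in range(140,192,4):print(v,[ (depth(d,u,v)[2]*1e3).round().astype(int) for u in range(292,352,5)])
cv2.imwrite("pics/w1c.png",cv2.resize(d["color"][120:200,275:365],None,fx=6,fy=6,interpolation=cv2.INTER_CUBIC))
E
```

```text
((320.7317810058594, 159.33285522460938), (57.05398178100586, 61.34819793701172), 177.46536254882812) [0.4555 0.4083 0.005 ]
[0.4557 0.4109 0.087 ]
140 [np.int64(-1), np.int64(-2), np.int64(6), np.int64(9), np.int64(42), np.int64(57), np.int64(58), np.int64(55), np.int64(26), np.int64(7), np.int64(5), np.int64(1)]
144 [np.int64(0), np.int64(6), np.int64(5), np.int64(57), np.int64(60), np.int64(58), np.int64(59), np.int64(59), np.int64(59), np.int64(32), np.int64(6), np.int64(-2)]
148 [np.int64(-2), np.int64(7), np.int64(57), np.int64(60), np.int64(59), np.int64(76), np.int64(76), np.int64(73), np.int64(60), np.int64(59), np.int64(8), np.int64(-1)]
152 [np.int64(0), np.int64(7), np.int64(59), np.int64(60), np.int64(77), np.int64(77), np.int64(74), np.int64(72), np.int64(71), np.int64(59), np.int64(57), np.int64(7)]
156 [np.int64(-2), np.int64(52), np.int64(61), np.int64(70), np.int64(69), np.int64(82), np.int64(84), np.int64(81), np.int64(71), np.int64(70), np.int64(60), np.int64(7)]
160 [np.int64(0), np.int64(58), np.int64(60), np.int64(72), np.int64(84), np.int64(61), np.int64(60), 
[... 567 characters left out ...]
), np.int64(-1)]
176 [np.int64(2), np.int64(-1), np.int64(58), np.int64(78), np.int64(87), np.int64(62), np.int64(61), np.int64(72), np.int64(86), np.int64(73), np.int64(59), np.int64(-1)]
180 [np.int64(0), np.int64(-1), np.int64(58), np.int64(69), np.int64(81), np.int64(84), np.int64(80), np.int64(86), np.int64(70), np.int64(59), np.int64(-1), np.int64(2)]
184 [np.int64(0), np.int64(-1), np.int64(-1), np.int64(58), np.int64(71), np.int64(74), np.int64(75), np.int64(76), np.int64(60), np.int64(-1), np.int64(0), np.int64(-1)]
188 [np.int64(-1), np.int64(-1), np.int64(0), np.int64(-1), np.int64(0), np.int64(59), np.int64(76), np.int64(59), np.int64(-1), np.int64(-2), np.int64(0), np.int64(-2)]
```

View pics/w1c.png

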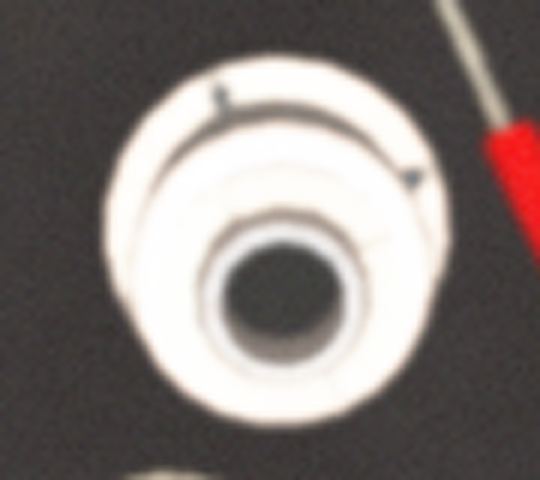

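Call:
apply_moves --rows '[{"xyz": [-385,-16,70],"turn": [0,0,0.004],"grip": 1},{"xyz": [-385,-16,70],"turn": [0,0,0.004],"grip": 1},{"xyz": [-385,-16,70],"turn": [0,0,0.004],"grip": 1},{"xyz": [-385,-16,70],"turn": [0,0,0.004],"grip": 1},{"xyz": [-385,-16,70],"turn": [0,0,0.004],"grip": 1},{"xyz": [-385,-16,70],"turn": [0,0,0.004],"grip": 1},{"xyz": [-385,-16,70],"turn": [0,0,0.004],"grip": 1},{"xyz": [-385,-16,70],"turn": [0,0,0.004],"grip": 1},{"xyz": [-385,-16,70],"turn": [0,0,0.004],"grip": 1},{"xyz": [-385,-16,70],"turn": [0,0,0.004],"grip": 1},{"xyz": [-385,-16,70],"turn": [0,0,0.004],"grip": 1},{"xyz": [-385,-16,70],"turn": [0,0,0.004],"grip": 1}]'

```text
clock: 2.15
tcp_pos: [0.4332, 0.0131, 0.1821]
orientation: [-0.0, 0.708, 0.706, 0.0]
wrist_force: [-0.9, -0.0, -0.6]
finger_gap: 0.0854
grip_force: 0.0
```

The crop shows the canister's lip ring centred at about (284,297), which is image (322.3,169.5). Next I look at the lid.

```bash
python3 - <<'E'
from h import *
from workcell import env, imaging
d=dict(np.load("w1.npz"));print(cast(d,322.3,169.5,.087).round(4))
t=dict(np.load("top0.npz"));print(cast(t,248.7,203.7,.087).round(4))
d=imaging.read_camera("wrist");cv2.imwrite("pics/w2.png",d["color"]);np.savez("w2.npz",**d)
st(env.get_state())
print([np.r_[u,v,depth(d,u,v).round(3)] for u,v in((320,140),(320,150),(320,160),(320,170),(320,180),(320,190))])
E
```

```text
[0.456  0.4104 0.087 ]
[0.4553 0.4075 0.087 ]
t 2.20 tcp [433.4  13.8 182.3] psi -0.11 deg tilt [0.0002 0.0005] q1 -0.15 q6 1.42 F [-0.05 -0.24 -0.83] T [-0.002 -0.035 -0.019] gap 0.0854 grip 0.0
[array([ 3.20e+02,  1.40e+02,  4.39e-01,  5.50e-02, -0.00e+00]), array([ 3.20e+02,  1.50e+02,  4.39e-01,  4.40e-02, -1.00e-03]), array([3.20e+02, 1.60e+02, 4.38e-01, 3.80e-02, 3.20e-02]), array([3.20e+02, 1.70e+02, 4.38e-01, 2.70e-02, 3.20e-02]), array([3.20e+02, 1.80e+02, 4.38e-01, 1.60e-02, 3.00e-02]), array([3.20e+02, 1.90e+02, 4.38e-01, 6.00e-03, 3.20e-02])]
```

View pics/w2.png

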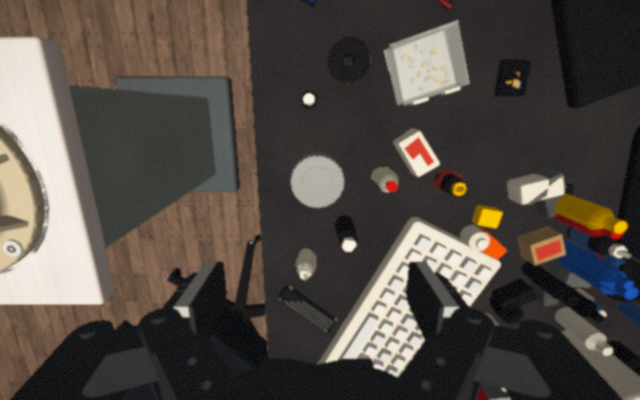

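The lid is the grey disc at (317.5,181). The nearest obstacles are a red-capped bottle at (383,182) and a black bottle with a white cap at (346,240).

```bash
python3 - <<'E'
from h import *
from workcell import env
d=dict(np.load("w2.npz"));g=cv2.cvtColor(d["color"],cv2.COLOR_BGR2GRAY)
m=((g>95)*255).astype(np.uint8);m[:,:275]=0;m[:,350:]=0;m[:145]=0;m[215:]=0
c=max(cv2.findContours(m,0,1)[0],key=cv2.contourArea);e=cv2.fitEllipse(c);print(e)
print(cast(d,*e[0],.031).round(4),cast(d,e[0][0]-e[1][0]/2,e[0][1],.031)[0],cast(d,e[0][0]+e[1][0]/2,e[0][1],.031)[0])
P=np.array([[*depth(d,u,v)] for v in range(160,215) for u in range(345,400)]);P=P[P[:,2]>.006]
print("bottle",P.min(0).round(3),P.max(0).round(3)); print((P[P[:,0]<P[:,0].min()+.004]).round(3)[:6])
P=np.array([[*depth(d,u,v)] for v in range(150,215) for u in range(255,400)]);print("heights left",P[(P[:,0]<.400)&(P[:,2]>.006)].round(3)[:4])
go(env.get_state(),[*cast(d,*e[0],.031)[:2],.05],0)
E
```

```text
((317.0432434082031, 181.16180419921875), (52.00841522216797, 53.291587829589844), 88.68175506591797)
[0.435  0.0152 0.031 ] 0.4074093930296229 0.46258500686835874
bottle [0.434 0.005 0.006] [0.52  0.09  0.353]
[[0.434 0.09  0.353]
 [0.434 0.09  0.353]
 [0.434 0.09  0.353]
 [0.434 0.09  0.353]
 [0.434 0.09  0.353]
 [0.434 0.09  0.353]]
heights left []
t 2.20 tcp [433.4  13.8 182.3] psi -0.11 deg tilt [0.0002 0.0005] q1 -0.15 q6 1.42 F [-0.05 -0.24 -0.83] T [-0.002 -0.035 -0.019] gap 0.0854 grip 0.0
shift [  1.3   1.6 132.3] turn [ 0.    -0.    -0.002]
```

Call:
apply_moves --rows '[{"xyz": [1.3,1.6,40],"turn": [0,0,0],"grip": 0.85},{"xyz": [1.3,1.6,80],"turn": [0,0,0],"grip": 0.85},{"xyz": [1.3,1.6,105],"turn": [0,0,0],"grip": 0.85},{"xyz": [1.3,1.6,125],"turn": [0,0,0],"grip": 0.85},{"xyz": [1.3,1.6,140],"turn": [0,0,0],"grip": 0.85},{"xyz": [1.3,1.6,153],"turn": [0,0,0],"grip": 0.85},{"xyz": [1.3,1.6,163],"turn": [0,0,0],"grip": 0.85},{"xyz": [1.3,1.6,171],"turn": [0,0,0],"grip": 0.85},{"xyz": [1.3,1.6,176],"turn": [0,0,0],"grip": 0.85},{"xyz": [1.3,1.6,179],"turn": [0,0,0],"grip": 0.85},{"xyz": [1.3,1.6,179],"turn": [0,0,0],"grip": 0.85}]' --force 25

```text
clock: 3.12
tcp_pos: [0.435, 0.0156, 0.003]
orientation: [-0.0, 0.707, 0.707, -0.0]
wrist_force: [-0.0, -0.6, 0.3]
finger_gap: 0.0724
grip_force: 0.0
```

Call:
apply_moves --rows '[{"xyz": [0,0,0],"turn": [0,0,0],"grip": 0.6},{"xyz": [0,0,0],"turn": [0,0,0],"grip": 0.6},{"xyz": [0,0,0],"turn": [0,0,0],"grip": 0.6},{"xyz": [0,0,0],"turn": [0,0,0],"grip": 0.6},{"xyz": [0,0,0],"turn": [0,0,0],"grip": 0.6},{"xyz": [0,0,0],"turn": [0,0,0],"grip": 0.6}]' --force 30

```text
clock: 3.62
tcp_pos: [0.4352, 0.0149, 0.0034]
orientation: [0.0, 0.708, 0.706, 0.0]
wrist_force: [-1.0, -0.3, -0.6]
finger_gap: 0.0509
grip_force: 0.0
```

```bash
python3 - <<'E'
from h import *
from workcell import env
st(env.get_state())
E
```

```text
t 3.62 tcp [435.2  14.9   3.4] psi -0.12 deg tilt [0.0004 0.    ] q1 -0.15 q6 1.42 F [-1.01 -0.28 -0.6 ] T [ 0.023  0.004 -0.022] gap 0.0509 grip 0.0
```

Fingers closed to 51 mm with no contact, which is unexpected for a 58 mm lid. I'll look before going on.

```bash
python3 - <<'E'
from h import *
from workcell import env,imaging
a=imaging.read_camera("wrist");np.savez("w3.npz",**a)
b=imaging.read_camera("scene");np.savez("s3.npz",**b)
w=cv2.resize(a["color"],(480,300));s=cv2.resize(b["color"][220:310,290:410],(480,360),interpolation=2)
cv2.imwrite("pics/w3.png",np.vstack([cv2.resize(a["color"][60:400,120:520],(480,240)) if 0 else w,s[:300]]))
E
```

```text
(no output)
```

View pics/w3.png

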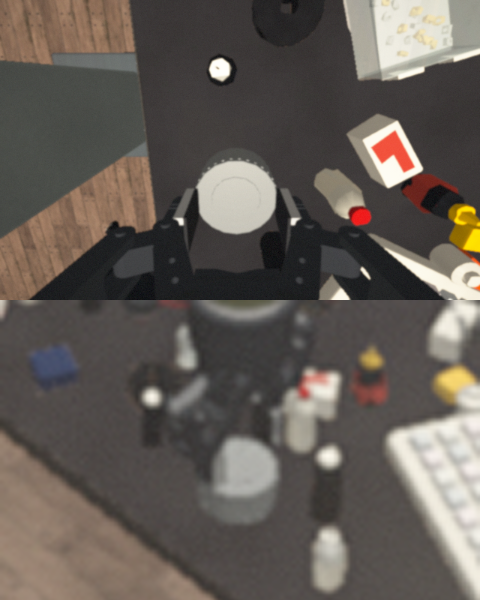

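```bash
python3 - <<'E'
from h import *
d=dict(np.load("w3.npz"));g=cv2.cvtColor(d["color"],cv2.COLOR_BGR2GRAY)
print(cast(d,315,264,.031).round(4))
for v in range(200,320,8):print(v,[tuple((depth(d,u,v)*1e3).round().astype(int)) for u in (285,315,345)])
print("fingers");
for v in (250,270,290,310):print(v,[tuple((depth(d,u,v)*1e3).round().astype(int)) for u in (235,245,255,375,385,395)])
s=dict(np.load("s3.npz"));u,v=290+238*.25,220+(470-300)*.25
print("scene",u,v,cast(s,u,v,.031).round(3),depth(s,u,v).round(3))
E
```

```text
[0.4353 0.015  0.031 ]
200 [(np.int64(418), np.int64(40), np.int64(-1)), (np.int64(435), np.int64(42), np.int64(7)), (np.int64(453), np.int64(40), np.int64(0))]
208 [(np.int64(418), np.int64(36), np.int64(4)), (np.int64(435), np.int64(42), np.int64(22)), (np.int64(452), np.int64(37), np.int64(6))]
216 [(np.int64(420), np.int64(38), np.int64(21)), (np.int64(435), np.int64(41), np.int64(31)), (np.int64(451), np.int64(37), np.int64(19))]
224 [(np.int64(421), np.int64(37), np.int64(30)), (np.int64(436), np.int64(92), np.int64(175)), (np.int64(450), np.int64(37), np.int64(31))]
232 [(np.int64(420), np.int64(33), np.int64(31)), (np.int64(435), np.int64(33), np.int64(31)), (np.int64(450), np.int64(33), np.int64(31))]
240 [(np.int64(420), np.int64(28), np.int64(30)), (np.int64(435), np.int64(29), np.int64(32)), (np.int64(451), np.int64(28), np.int64(30))]
248 [(np.int64(420), np.int64(24), np.int64(31)), (np.int64(435), np.int64(24), np.int64(32)), (np.int64(451), np.int64(24), np.int64(30))]
256 [(np.int64(420), np.int64(20), np.int64(32)), (np.int64(435), np.int64(20), np.int64(32)), (np.i
[... 1470 characters left out ...]
)), (np.int64(465), np.int64(26), np.int64(58)), (np.int64(471), np.int64(23), np.int64(52))]
290 [(np.int64(406), np.int64(27), np.int64(73)), (np.int64(409), np.int64(26), np.int64(72)), (np.int64(410), np.int64(19), np.int64(61)), (np.int64(461), np.int64(17), np.int64(57)), (np.int64(462), np.int64(25), np.int64(71)), (np.int64(466), np.int64(26), np.int64(72))]
310 [(np.int64(409), np.int64(28), np.int64(87)), (np.int64(408), np.int64(17), np.int64(72)), (np.int64(410), np.int64(10), np.int64(63)), (np.int64(461), np.int64(8), np.int64(60)), (np.int64(462), np.int64(18), np.int64(73)), (np.int64(462), np.int64(28), np.int64(87))]
scene 349.5 262.5 [0.433 0.008 0.031] [0.433 0.008 0.031]
```

```bash
python3 - <<'E'
from h import *
def cloud(d):
    K=d["camera_matrix"];V=d["view"];v,u=np.mgrid[:400,:640];z=d["z_map"]
    p=np.stack([(u-K[0,2])/K[0,0]*z,(v-K[1,2])/K[1,1]*z,z],-1);return (p-V[:3,3])@V[:3,:3]
for n in("w3","s3"):
    P=cloud(dict(np.load(n+".npz")));m=(abs(P[...,1]-.015)<.035)&(abs(P[...,0]-.435)<.06)&(P[...,2]>.004)&(P[...,2]<.2)
    Q=P[m];print(n,len(Q))
    for lo in range(4,110,8):
        q=Q[(Q[:,2]>=lo/1e3)&(Q[:,2]<(lo+8)/1e3)]
        if len(q):print(lo,len(q),"x",np.percentile(q[:,0],[1,25,50,75,99]).round(3),"y",np.percentile(q[:,1],[1,50,99]).round(3))
d=dict(np.load("w1.npz"));P=cloud(d)
for v in range(258,300,6):print(v,[P[v,u].round(3).tolist() for u in(205,215,420)])
E
```

```text
w3 45787
4 321 x [0.41  0.424 0.435 0.446 0.46 ] y [0.028 0.04  0.043]
12 379 x [0.41  0.424 0.435 0.447 0.46 ] y [0.027 0.04  0.043]
20 517 x [0.408 0.422 0.435 0.447 0.462] y [0.022 0.04  0.043]
28 8284 x [0.41  0.424 0.435 0.446 0.461] y [-0.012  0.017  0.041]
36 403 x [0.399 0.41  0.41  0.461 0.472] y [0.005 0.022 0.027]
44 728 x [0.397 0.408 0.41  0.463 0.474] y [0.005 0.023 0.027]
52 854 x [0.397 0.408 0.461 0.463 0.474] y [0.005 0.023 0.027]
60 979 x [0.397 0.408 0.41  0.463 0.474] y [0.005 0.023 0.027]
68 1162 x [0.401 0.409 0.41  0.462 0.471] y [0.005 0.022 0.028]
76 1652 x [0.381 0.398 0.41  0.473 0.49 ] y [0.021 0.027 0.03 ]
84 6570 x [0.378 0.391 0.412 0.481 0.493] y [0.005 0.022 0.029]
92 4482 x [0.377 0.386 0.436 0.486 0.494] y [0.004 0.024 0.032]
100 5804 x [0.376 0.387 0.433 0.467 0.494] y [0.007 0.027 0.033]
108 8529 x [0.376 0.411 0.435 0.458 0.494] y [0.017 0.027 0.033]
s3 1064
4 50 x [0.38  0.41  0.416 0.442 0.493] y [-0.018 -0.005  0.044]
12 37 x [0.406 0.411 0.417 0.432 0.449] y [-0.02  -0.009  0.029]
20 46 x [0.406 0.41  0.421 0.442 0.463] y [-0.018 -0.004  0.0
[... 531 characters left out ...]
x [0.377 0.394 0.419 0.485 0.493] y [-0.002  0.003  0.022]
100 63 x [0.376 0.406 0.412 0.455 0.494] y [-0.006  0.002  0.024]
108 47 x [0.376 0.408 0.446 0.459 0.493] y [-0.006 -0.     0.011]
258 [[0.109, 0.032, -0.439], [0.109, -0.013, -0.525], [0.606, 0.259, -0.0]]
264 [[0.401, 0.41, 0.301], [0.405, 0.41, 0.301], [0.495, 0.41, 0.301]]
270 [[0.403, 0.41, 0.307], [0.406, 0.41, 0.305], [0.493, 0.41, 0.306]]
276 [[0.404, 0.41, 0.311], [0.406, 0.407, 0.306], [0.492, 0.409, 0.309]]
282 [[0.406, 0.41, 0.316], [0.406, 0.405, 0.307], [0.492, 0.408, 0.311]]
288 [[0.406, 0.408, 0.317], [0.406, 0.402, 0.307], [0.491, 0.406, 0.313]]
294 [[0.406, 0.407, 0.319], [0.406, 0.4, 0.308], [0.492, 0.403, 0.312]]
```

Both cameras put the finger ends at z≈38 mm while the reported TCP is at 3 mm, so the fingers end about 35 mm behind the reported TCP. They simply closed above the lid and touched nothing. I'll open, go about 36 mm lower in gentle steps while watching the force, and close again.

Call:
apply_moves --rows '[{"xyz": [0,0,0],"turn": [0,0,0],"grip": 0.85},{"xyz": [0,0,0],"turn": [0,0,0],"grip": 0.85},{"xyz": [0,0,0],"turn": [0,0,0],"grip": 0.85},{"xyz": [0,0,0],"turn": [0,0,0],"grip": 0.85},{"xyz": [0,0,5],"turn": [0,0,0],"grip": 0.85},{"xyz": [0,0,10],"turn": [0,0,0],"grip": 0.85},{"xyz": [0,0,15],"turn": [0,0,0],"grip": 0.85},{"xyz": [0,0,20],"turn": [0,0,0],"grip": 0.85},{"xyz": [0,0,24],"turn": [0,0,0],"grip": 0.85},{"xyz": [0,0,28],"turn": [0,0,0],"grip": 0.85},{"xyz": [0,0,30],"turn": [0,0,0],"grip": 0.85}]'

```text
clock: 4.63
tcp_pos: [0.4355, 0.015, -0.0248]
orientation: [0.001, 0.708, 0.707, 0.0]
wrist_force: [-22.4, 0.9, 53.8]
finger_gap: 0.0722
grip_force: 23.6
```

```bash
cat >>h.py <<'E'
def cloud(d):
    K=d["camera_matrix"];V=d["view"];v,u=np.mgrid[:400,:640];z=d["z_map"]
    p=np.stack([(u-K[0,2])/K[0,0]*z,(v-K[1,2])/K[1,1]*z,z],-1);return (p-V[:3,3])@V[:3,:3]
E
python3 - <<'E'
from h import *
from workcell import env,imaging
st(env.get_state());d=imaging.read_camera("wrist");P=cloud(d)
m=(P[...,1]>.0)&(P[...,1]<.035)&(abs(abs(P[...,0]-.435)-.043)<.009)&(P[...,2]>.004)&(P[...,2]<.06)
Q=P[m];print(len(Q),np.percentile(Q,[1,5,50,95],axis=0).round(3));
for z in range(0,40,5):
    q=Q[(Q[:,2]>z/1e3)&(Q[:,2]<z/1e3+.005)];print(z,len(q),q.min(0).round(3) if len(q) else'',q.max(0).round(3) if len(q) else '')
L=P[(abs(P[...,2]-.031)<.003)&(abs(P[...,0]-.435)<.035)&(abs(P[...,1]-.015)<.035)];print("lid",L.min(0),L.max(0))
E
```

```text
t 4.63 tcp [435.5  15.  -24.8] psi -0.10 deg tilt [ 0.0015 -0.0003] q1 -0.15 q6 1.42 F [-22.38   0.89  53.75] T [0.191 0.088 0.037] gap 0.0722 grip 23.6
6001 [[0.386 0.005 0.014]
 [0.388 0.008 0.018]
 [0.4   0.023 0.04 ]
 [0.483 0.028 0.059]]
0 0  
5 0  
10 101 [0.396 0.005 0.012] [0.472 0.026 0.015]
15 378 [0.388 0.005 0.015] [0.484 0.027 0.02 ]
20 544 [0.386 0.004 0.02 ] [0.486 0.027 0.025]
25 610 [0.386 0.005 0.025] [0.486 0.028 0.03 ]
30 655 [0.386 0.004 0.03 ] [0.486 0.027 0.035]
35 748 [0.386 0.004 0.035] [0.486 0.027 0.04 ]
lid [ 0.40663443 -0.01418073  0.02800079] [0.46289939 0.04291753 0.03325525]
```

Contact of 54 N, so I back off at once.

Call:
apply_moves --rows '[{"xyz": [0,0,-5],"turn": [0,0,0],"grip": 0.85},{"xyz": [0,0,-10],"turn": [0,0,0],"grip": 0.85},{"xyz": [0,0,-10],"turn": [0,0,0],"grip": 0.85}]'

```text
clock: 4.93
tcp_pos: [0.4357, 0.0149, -0.0162]
orientation: [0.001, 0.708, 0.706, 0.0]
wrist_force: [0.8, 1.4, -0.5]
finger_gap: 0.0724
grip_force: 0.0
```

```bash
python3 - <<'E'
from h import *
from workcell import env,imaging
st(env.get_state());a=imaging.read_camera("wrist");b=imaging.read_camera("scene");np.savez("w4.npz",**a);np.savez("s4.npz",**b)
o=a["color"][150:350,200:450];s=b["color"][225:300,300:400]
cv2.imwrite("pics/w4.png",np.hstack([cv2.resize(o,(400,320),interpolation=2),cv2.resize(s,(400,320),interpolation=2)]))
E
```

```text
t 4.93 tcp [435.7  14.9 -16.2] psi -0.11 deg tilt [ 0.0014 -0.0001] q1 -0.15 q6 1.42 F [ 0.82  1.36 -0.51] T [ 0.049 -0.017 -0.003] gap 0.0724 grip 0.0
```

View pics/w4.png

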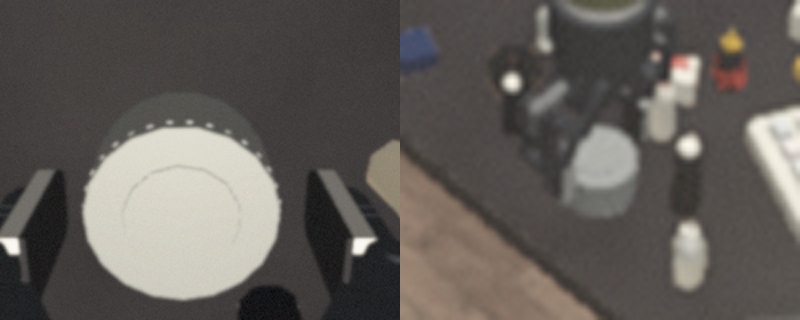

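```bash
python3 - <<'E'
from h import *
for n in("w4","s4"):
    P=cloud(dict(np.load(n+".npz")))
    for nm,x0,x1 in(("L",.37,.401),("R",.469,.492)):
        m=(P[...,1]>-.0)&(P[...,1]<.035)&(P[...,0]>x0)&(P[...,0]<x1)&(P[...,2]>.004)&(P[...,2]<.15);Q=P[m]
        print(n,nm,[(lo,int(k.sum()),Q[k][:,0].min().round(3),Q[k][:,0].max().round(3),Q[k][:,1].min().round(3),Q[k][:,1].max().round(3)) for lo in range(4,90,6) for k in [(Q[:,2]>=lo/1e3)&(Q[:,2]<lo/1e3+.006)] if k.any()])
P=cloud(dict(np.load("w2.npz")))
m=(P[...,0]>.485)&(P[...,0]<.53)&(P[...,1]>-.015)&(P[...,1]<.05)&(P[...,2]>.004)&(P[...,2]<.1);Q=P[m]
for lo in range(4,80,8):
    q=Q[(Q[:,2]>=lo/1e3)&(Q[:,2]<lo/1e3+.008)]
    if len(q):print("bot",lo,len(q),q.min(0).round(3),q.max(0).round(3))
m=(abs(P[...,0]-.435)<.08)&(P[...,1]>-.09)&(P[...,1]<-.0)&(P[...,2]>.036)&(P[...,2]<.1);Q=P[m];print("tall under body",Q.min(0) if len(Q) else 0,Q.max(0) if len(Q) else 0)
E
```

```text
w4 L [(16, 20, np.float64(0.399), np.float64(0.4), np.float64(0.006), np.float64(0.024)), (22, 187, np.float64(0.393), np.float64(0.4), np.float64(0.005), np.float64(0.027)), (28, 323, np.float64(0.386), np.float64(0.4), np.float64(0.004), np.float64(0.028)), (34, 367, np.float64(0.386), np.float64(0.4), np.float64(0.005), np.float64(0.027)), (40, 418, np.float64(0.386), np.float64(0.4), np.float64(0.004), np.float64(0.027)), (46, 484, np.float64(0.386), np.float64(0.4), np.float64(0.004), np.float64(0.027)), (52, 431, np.float64(0.386), np.float64(0.4), np.float64(0.005), np.float64(0.028)), (58, 392, np.float64(0.377), np.float64(0.4), np.float64(0.015), np.float64(0.029)), (64, 899, np.float64(0.37), np.float64(0.401), np.float64(0.004), np.float64(0.03)), (70, 2730, np.float64(0.37), np.float64(0.401), np.float64(0.003), np.float64(0.03)), (76, 2312, np.float64(0.37), np.float64(0.401), np.float64(0.003), np.float64(0.029)), (82, 1042, np.float64(0.37), np.float64(0.401), np.float64(0.007), np.float64(0.033)), (88, 1223, np.float64(0.37), np.float64(0.401), np.float64(0.015), np.
[... 3009 characters left out ...]
(0.017)), (70, 9, np.float64(0.472), np.float64(0.492), np.float64(0.0), np.float64(0.017)), (76, 3, np.float64(0.491), np.float64(0.491), np.float64(0.002), np.float64(0.01)), (88, 1, np.float64(0.492), np.float64(0.492), np.float64(0.003), np.float64(0.003))]
bot 4 47 [0.496 0.014 0.004] [0.53  0.05  0.012]
bot 12 68 [0.496 0.015 0.012] [0.53 0.05 0.02]
bot 20 87 [0.496 0.013 0.02 ] [0.53  0.05  0.028]
bot 28 75 [0.496 0.005 0.028] [0.52  0.027 0.036]
bot 36 94 [0.498 0.007 0.036] [0.517 0.026 0.044]
bot 44 92 [0.5   0.01  0.044] [0.515 0.024 0.052]
bot 52 103 [0.502 0.012 0.053] [0.513 0.021 0.058]
tall under body [ 0.41182046 -0.08972491  0.03607016] [ 0.47835197 -0.03227333  0.06433918]
```

The +x knuckle pressed on the cap of the red bottle: it is 58 mm tall at x≈0.507, directly under the knuckle, while both finger pads are free. I'll raise a little, swing the hand 30° counter-clockwise to clear it, then go down.

Call:
apply_moves --rows '[{"xyz": [0,0,-10],"turn": [0,0,0],"grip": 0.85},{"xyz": [0,0,-10],"turn": [0,0,-0.1],"grip": 0.85},{"xyz": [0,0,-10],"turn": [0,0,-0.2],"grip": 0.85},{"xyz": [0,0,-10],"turn": [0,0,-0.3],"grip": 0.85},{"xyz": [0,0,-10],"turn": [0,0,-0.4],"grip": 0.85},{"xyz": [0,0,-10],"turn": [0,0,-0.52],"grip": 0.85},{"xyz": [0,0,-10],"turn": [0,0,-0.52],"grip": 0.85},{"xyz": [0,0,-6],"turn": [0,0,-0.52],"grip": 0.85},{"xyz": [0,0,-2],"turn": [0,0,-0.52],"grip": 0.85},{"xyz": [0,0,1],"turn": [0,0,-0.52],"grip": 0.85}]'

```text
clock: 5.87
tcp_pos: [0.4347, 0.0151, -0.0186]
orientation: [-0.0, 0.503, 0.864, -0.0]
wrist_force: [-0.1, 0.3, 0.2]
finger_gap: 0.0724
grip_force: 0.0
```

Call:
apply_moves --rows '[{"xyz": [0,0,3],"turn": [0,0,0],"grip": 0.85},{"xyz": [0,0,5],"turn": [0,0,0],"grip": 0.85}]'

```text
clock: 6.03
tcp_pos: [0.4347, 0.0151, -0.0234]
orientation: [-0.0, 0.503, 0.864, -0.0]
wrist_force: [1.2, 0.2, 0.9]
finger_gap: 0.0725
grip_force: 0.0
```

Call:
apply_moves --rows '[{"xyz": [0,0,2],"turn": [0,0,0],"grip": 0.85},{"xyz": [0,0,4],"turn": [0,0,0],"grip": 0.85}]'

```text
clock: 6.2
tcp_pos: [0.435, 0.015, -0.0271]
orientation: [-0.0, 0.503, 0.865, 0.0]
wrist_force: [-0.1, -0.1, -0.1]
finger_gap: 0.0727
grip_force: 0.0
```

Call:
apply_moves --rows '[{"xyz": [0,0,0],"turn": [0,0,0],"grip": 0.6},{"xyz": [0,0,0],"turn": [0,0,0],"grip": 0.6},{"xyz": [0,0,0],"turn": [0,0,0],"grip": 0.6},{"xyz": [0,0,0],"turn": [0,0,0],"grip": 0.6},{"xyz": [0,0,0],"turn": [0,0,0],"grip": 0.6}]' --force 30

```text
clock: 6.62
tcp_pos: [0.435, 0.015, -0.0268]
orientation: [0.0, 0.502, 0.865, 0.0]
wrist_force: [-1.3, -0.3, -1.2]
finger_gap: 0.0573
grip_force: 32.3
```

Call:
apply_moves --rows '[{"xyz": [0,0,-8],"turn": [0,0,0],"grip": 0.6},{"xyz": [0,0,-25],"turn": [0,0,0],"grip": 0.6},{"xyz": [0,0,-50],"turn": [0,0,0],"grip": 0.6},{"xyz": [0,0,-80],"turn": [0,0,0],"grip": 0.6},{"xyz": [0,0,-105],"turn": [0,0,0],"grip": 0.6},{"xyz": [0,0,-120],"turn": [0,0,0],"grip": 0.6},{"xyz": [0,0,-120],"turn": [0,0,0],"grip": 0.6},{"xyz": [0,0,-120],"turn": [0,0,0],"grip": 0.6}]'

```text
clock: 7.28
tcp_pos: [0.4358, 0.0149, 0.0942]
orientation: [0.001, 0.502, 0.865, 0.001]
wrist_force: [0.7, -0.4, -1.3]
finger_gap: 0.0575
grip_force: 32.3
```

```bash
python3 - <<'E'
from h import *
from workcell import env,imaging
a=imaging.read_camera("wrist");np.savez("w5.npz",**a);s=env.get_state();P=cloud(a)
z=np.array(s["tcp_pos"])+[0,0,.058]
m=(np.hypot(P[...,0]-z[0],P[...,1]-z[1])<.026)&(abs(P[...,2]-z[2])<.006);Q=P[m]
A=np.c_[Q[:,:2],np.ones(len(Q))];c=np.linalg.lstsq(A,Q[:,2],rcond=None)[0];print(len(Q),"lid top z",np.median(Q[:,2]),"slope",c[:2])
m=(np.hypot(P[...,0]-z[0],P[...,1]-z[1])<.04)&(abs(P[...,2]-z[2])<.005);Q=P[m];print(np.percentile(Q,[.5,99.5],axis=0))
go(s,[.456,.4104,.095],30)
E
```

```text
10330 lid top z 0.15185231472356603 slope [ 0.00846584 -0.0038493 ]
[[ 0.3991762  -0.01200762  0.14648843]
 [ 0.4645378   0.04247149  0.15549924]]
t 7.33 tcp [434.8  15.   93.1] psi 29.68 deg tilt [0.0003 0.0001] q1 -0.15 q6 0.90 F [-0.39  0.87 -1.1 ] T [-0.019  0.025 -0.016] gap 0.0576 grip 32.3
shift [333.  214.1  -1.9] turn [ 0.     0.    -0.006]
```

Call:
apply_moves --rows '[{"xyz": [16,10,-4],"turn": [0,0,0],"grip": 0.6},{"xyz": [45,29,-8],"turn": [0,0,0],"grip": 0.6},{"xyz": [78,50,-8],"turn": [0,0,0],"grip": 0.6},{"xyz": [111,71,-8],"turn": [0,0,0],"grip": 0.6},{"xyz": [144,92,-8],"turn": [0,0,0],"grip": 0.6},{"xyz": [177,114,-8],"turn": [0,0,0],"grip": 0.6},{"xyz": [210,135,-8],"turn": [0,0,0],"grip": 0.6},{"xyz": [243,156,-8],"turn": [0,0,0],"grip": 0.6},{"xyz": [276,177,-8],"turn": [0,0,0],"grip": 0.6},{"xyz": [305,196,-8],"turn": [0,0,0],"grip": 0.6},{"xyz": [325,209,-5],"turn": [0,0,0],"grip": 0.6},{"xyz": [333,214.1,-2],"turn": [0,0,-0.006],"grip": 0.6}]'

```text
clock: 8.33
tcp_pos: [0.455, 0.4132, 0.0928]
orientation: [-0.001, 0.498, 0.867, -0.001]
wrist_force: [0.2, 0.5, -0.2]
finger_gap: 0.0571
grip_force: 32.3
```

Call:
apply_moves --rows '[{"xyz": [0,0,0],"turn": [0,0,0],"grip": 0.6},{"xyz": [0,0,0],"turn": [0,0,0],"grip": 0.6}]'

```text
clock: 8.5
tcp_pos: [0.4548, 0.4091, 0.0932]
orientation: [-0.001, 0.5, 0.866, -0.002]
wrist_force: [0.3, 0.3, -0.8]
finger_gap: 0.0577
grip_force: 32.3
```

```bash
python3 - <<'E'
from h import *
from workcell import env,imaging
a=imaging.read_camera("wrist");b=imaging.read_camera("scene");np.savez("w6.npz",**a);np.savez("s6.npz",**b)
go(env.get_state(),[.456,.4104,.095],30)
P=cloud(a);m=(P[...,2]>.145)&(P[...,2]<.16)&(np.hypot(P[...,0]-.456,P[...,1]-.41)<.04);Q=P[m];print("lid",np.percentile(Q,[.5,50,99.5],axis=0).round(4))
m=(P[...,2]>.003)&(P[...,2]<.09)&(np.hypot(P[...,0]-.456,P[...,1]-.41)<.05);Q=P[m]
for lo in(3,55,60,70,80):
  q=Q[(Q[:,2]>=lo/1e3)&(Q[:,2]<lo/1e3+.008)]; print(lo,len(q),*(np.percentile(q,[1,99],axis=0).round(4).tolist() if len(q) else []))
P=cloud(b);m=(P[...,2]>.05)&(P[...,2]<.062)&(np.hypot(P[...,0]-.456,P[...,1]-.41)<.05);print("scene sh",np.percentile(P[m],[1,99],axis=0).round(4))
w=a["color"][100:350,180:460];s=b["color"][130:220,215:325]
cv2.imwrite("pics/w6.png",np.hstack([cv2.resize(w,(400,357)),cv2.resize(s,(400,357),interpolation=2)]))
E
```

```text
t 8.60 tcp [455.7 408.5  94.5] psi 29.95 deg tilt [-0.0016 -0.0016] q1 0.60 q6 1.65 F [-0.53  0.35 -0.06] T [ 0.029  0.033 -0.051] gap 0.0575 grip 32.3
shift [ 1.5  1.2 -0.5] turn [-0.002  0.001 -0.001]
lid [[0.4197 0.3824 0.1454]
 [0.4543 0.412  0.1508]
 [0.4853 0.4369 0.1593]]
3 1257 [0.4182, 0.3895, 0.0038] [0.5028, 0.4466, 0.0099]
55 1387 [0.426, 0.3934, 0.0557] [0.4805, 0.4388, 0.0624]
60 314 [0.4289, 0.398, 0.06] [0.4769, 0.4372, 0.0677]
70 820 [0.4323, 0.405, 0.0701] [0.4711, 0.4324, 0.0779]
80 138 [0.4395, 0.4146, 0.08] [0.4584, 0.4262, 0.0844]
scene sh [[0.4267 0.3729 0.0504]
 [0.4846 0.4256 0.0617]]
```

View pics/w6.png

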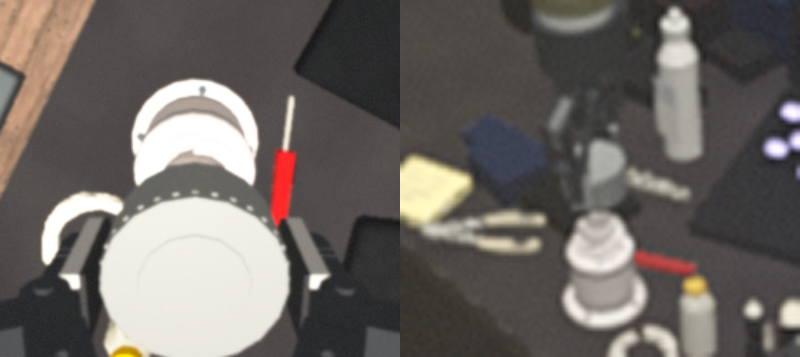

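The hand holds the lid level above the canister, and the canister lies clear underneath it. I lower it slowly.

Call:
apply_moves --rows '[{"xyz": [1.1,0.5,3],"turn": [-0.002,0.001,0],"grip": 0.6},{"xyz": [1.1,0.5,8],"turn": [-0.002,0.001,0],"grip": 0.6},{"xyz": [1.1,0.5,14],"turn": [-0.002,0.001,0],"grip": 0.6},{"xyz": [1.1,0.5,20],"turn": [-0.002,0.001,0],"grip": 0.6},{"xyz": [1.1,0.5,26],"turn": [-0.002,0.001,0],"grip": 0.6},{"xyz": [1.1,0.5,30],"turn": [-0.002,0.001,0],"grip": 0.6},{"xyz": [1.1,0.5,33],"turn": [-0.002,0.001,0],"grip": 0.6},{"xyz": [1.1,0.5,33],"turn": [-0.002,0.001,0],"grip": 0.6}]'

```text
clock: 9.27
tcp_pos: [0.4555, 0.4112, 0.0612]
orientation: [-0.0, 0.5, 0.866, 0.0]
wrist_force: [-0.1, -0.9, -0.8]
finger_gap: 0.0574
grip_force: 32.3
```

Call:
apply_moves --rows '[{"xyz": [0,0,1.5],"turn": [0,0,0],"grip": 0.6},{"xyz": [0,0,3],"turn": [0,0,0],"grip": 0.6},{"xyz": [0,0,4.5],"turn": [0,0,0],"grip": 0.6},{"xyz": [0,0,6],"turn": [0,0,0],"grip": 0.6},{"xyz": [0,0,7.5],"turn": [0,0,0],"grip": 0.6},{"xyz": [0,0,7.5],"turn": [0,0,0],"grip": 0.6}]'

```text
clock: 9.77
tcp_pos: [0.4559, 0.4115, 0.0544]
orientation: [-0.0, 0.5, 0.866, 0.001]
wrist_force: [0.4, -0.4, -0.7]
finger_gap: 0.0574
grip_force: 32.3
```

Call:
apply_moves --rows '[{"xyz": [-0.9,-0.5,0.7],"turn": [0,0,0],"grip": 0.6},{"xyz": [-0.9,-0.5,1.4],"turn": [0,0,0],"grip": 0.6},{"xyz": [-0.9,-0.5,2.1],"turn": [0,0,0],"grip": 0.6},{"xyz": [-0.9,-0.5,2.8],"turn": [0,0,0],"grip": 0.6},{"xyz": [-0.9,-0.5,3.4],"turn": [0,0,0],"grip": 0.6},{"xyz": [-0.9,-0.5,3.4],"turn": [0,0,0],"grip": 0.6}]'

```text
clock: 10.27
tcp_pos: [0.456, 0.4105, 0.0512]
orientation: [0.0, 0.5, 0.866, 0.001]
wrist_force: [0.1, 0.8, -0.7]
finger_gap: 0.0573
grip_force: 32.3
```

Call:
apply_moves --rows '[{"xyz": [0,0,0.4],"turn": [0,0,0],"grip": 0.6},{"xyz": [0,0,0.8],"turn": [0,0,0],"grip": 0.6},{"xyz": [0,0,1.1],"turn": [0,0,0],"grip": 0.6}]'

```text
clock: 10.52
tcp_pos: [0.4561, 0.4106, 0.0503]
orientation: [0.0, 0.5, 0.866, 0.001]
wrist_force: [-0.3, 0.4, 0.3]
finger_gap: 0.0574
grip_force: 32.4
```

Call:
apply_moves --rows '[{"xyz": [0,0,0.2],"turn": [0,0,0],"grip": 0.6},{"xyz": [0,0,0.4],"turn": [0,0,0],"grip": 0.6}]'

```text
clock: 10.68
tcp_pos: [0.4562, 0.4106, 0.0501]
orientation: [0.0, 0.5, 0.866, 0.001]
wrist_force: [-0.5, -0.2, 2.0]
finger_gap: 0.057
grip_force: 32.5
```

Call:
apply_moves --rows '[{"xyz": [0,0,0.2],"turn": [0,0,0],"grip": 0.6},{"xyz": [0,0,0.3],"turn": [0,0,0],"grip": 0.6}]'

```text
clock: 10.85
tcp_pos: [0.4562, 0.4106, 0.0499]
orientation: [0.0, 0.5, 0.866, 0.001]
wrist_force: [0.1, -1.1, 3.5]
finger_gap: 0.0574
grip_force: 32.7
```

Light contact of about 3.5 N, with the lower edge near 77 mm, so the lugs sit on the ribs close to a crest. I turn backward following the helix.

Call:
apply_moves --rows '[{"xyz": [0,0,0],"turn": [0,0,-0.03],"grip": 0.6},{"xyz": [0,0,-0.2],"turn": [0,0,-0.06],"grip": 0.6},{"xyz": [0,0,-0.3],"turn": [0,0,-0.08],"grip": 0.6},{"xyz": [0,0,-0.3],"turn": [0,0,-0.08],"grip": 0.6}]'

```text
clock: 11.18
tcp_pos: [0.4564, 0.4108, 0.05]
orientation: [0.0, 0.465, 0.886, 0.002]
wrist_force: [0.4, 0.5, 0.8]
finger_gap: 0.0576
grip_force: 32.5
```

```bash
python3 - <<'E'
from h import *
from workcell import env
st(env.get_state())
E
```

```text
t 11.18 tcp [456.4 410.8  50. ] psi 34.63 deg tilt [0.0019 0.0025] q1 0.60 q6 1.57 F [0.43 0.48 0.77] T [ 0.147 -0.029 -0.029] gap 0.0576 grip 32.5
```

Call:
apply_moves --rows '[{"xyz": [0,0,0.2],"turn": [0,0,0],"grip": 0.6},{"xyz": [0,0,0.4],"turn": [0,0,0],"grip": 0.6},{"xyz": [0,0,0.4],"turn": [0,0,0],"grip": 0.6}]'

```text
clock: 11.43
tcp_pos: [0.4564, 0.4107, 0.0498]
orientation: [0.0, 0.465, 0.885, 0.002]
wrist_force: [0.0, 0.6, 3.9]
finger_gap: 0.0575
grip_force: 32.8
```

Call:
apply_moves --rows '[{"xyz": [0,0,0.2],"turn": [0,0,0],"grip": 0.6},{"xyz": [0,0,0.3],"turn": [0,0,0],"grip": 0.6},{"xyz": [0,0,0.3],"turn": [0,0,0],"grip": 0.6}]'

```text
clock: 11.68
tcp_pos: [0.4564, 0.4107, 0.0496]
orientation: [0.0, 0.465, 0.885, 0.002]
wrist_force: [0.5, 0.5, 5.0]
finger_gap: 0.0577
grip_force: 32.9
```

Call:
apply_moves --rows '[{"xyz": [0,0,0],"turn": [0,0,-0.035],"grip": 0.6},{"xyz": [0,0,-0.1],"turn": [0,0,-0.07],"grip": 0.6},{"xyz": [0,0,-0.2],"turn": [0,0,-0.1],"grip": 0.6}]'

```text
clock: 11.93
tcp_pos: [0.4553, 0.4099, 0.0484]
orientation: [-0.0, 0.419, 0.908, 0.0]
wrist_force: [0.5, 0.4, -0.4]
finger_gap: 0.0576
grip_force: 32.4
```

Call:
apply_moves --rows '[{"xyz": [0,0,0],"turn": [0,0,-0.035],"grip": 0.6},{"xyz": [0,0,-0.1],"turn": [0,0,-0.07],"grip": 0.6},{"xyz": [0,0,-0.2],"turn": [0,0,-0.1],"grip": 0.6}]'

```text
clock: 12.18
tcp_pos: [0.4552, 0.4098, 0.0484]
orientation: [-0.0, 0.373, 0.928, 0.0]
wrist_force: [-0.9, -0.8, -0.2]
finger_gap: 0.0571
grip_force: 32.4
```

The force vanished and the hand sank, so the lid has come off a start. I lower it gently to confirm the 9 mm drop.

Call:
apply_moves --rows '[{"xyz": [0,0,0.4],"turn": [0,0,0],"grip": 0.6},{"xyz": [0,0,0.8],"turn": [0,0,0],"grip": 0.6},{"xyz": [0,0,1.2],"turn": [0,0,0],"grip": 0.6},{"xyz": [0,0,1.2],"turn": [0,0,0],"grip": 0.6}]'

```text
clock: 12.52
tcp_pos: [0.4558, 0.4103, 0.0479]
orientation: [0.0, 0.374, 0.927, 0.001]
wrist_force: [-0.1, 1.0, -0.9]
finger_gap: 0.0578
grip_force: 32.4
```

Call:
apply_moves --rows '[{"xyz": [0,0,0.4],"turn": [0,0,0],"grip": 0.6},{"xyz": [0,0,0.8],"turn": [0,0,0],"grip": 0.6},{"xyz": [0,0,1.2],"turn": [0,0,0],"grip": 0.6},{"xyz": [0,0,1.2],"turn": [0,0,0],"grip": 0.6}]'

```text
clock: 12.85
tcp_pos: [0.456, 0.4105, 0.0471]
orientation: [0.0, 0.374, 0.927, 0.001]
wrist_force: [-0.2, -0.6, -0.1]
finger_gap: 0.0573
grip_force: 32.4
```

Call:
apply_moves --rows '[{"xyz": [0,0,0.4],"turn": [0,0,0],"grip": 0.6},{"xyz": [0,0,0.8],"turn": [0,0,0],"grip": 0.6},{"xyz": [0,0,0.8],"turn": [0,0,0],"grip": 0.6}]'

```text
clock: 13.1
tcp_pos: [0.4561, 0.4105, 0.0463]
orientation: [0.0, 0.374, 0.927, 0.001]
wrist_force: [-0.3, 0.4, -0.7]
finger_gap: 0.0578
grip_force: 32.4
```

Call:
apply_moves --rows '[{"xyz": [0,0,0.4],"turn": [0,0,0],"grip": 0.6},{"xyz": [0,0,0.8],"turn": [0,0,0],"grip": 0.6},{"xyz": [0,0,1.2],"turn": [0,0,0],"grip": 0.6},{"xyz": [0,0,1.2],"turn": [0,0,0],"grip": 0.6}]'

```text
clock: 13.43
tcp_pos: [0.456, 0.4105, 0.045]
orientation: [0.0, 0.374, 0.927, 0.001]
wrist_force: [0.1, -0.7, -0.6]
finger_gap: 0.0578
grip_force: 32.4
```

Call:
apply_moves --rows '[{"xyz": [0,0,0.4],"turn": [0,0,0],"grip": 0.6},{"xyz": [0,0,0.8],"turn": [0,0,0],"grip": 0.6},{"xyz": [0,0,0.8],"turn": [0,0,0],"grip": 0.6}]'

```text
clock: 13.68
tcp_pos: [0.4561, 0.4105, 0.0442]
orientation: [0.0, 0.374, 0.927, 0.001]
wrist_force: [0.6, -0.2, -0.8]
finger_gap: 0.0574
grip_force: 32.4
```

Call:
apply_moves --rows '[{"xyz": [0,0,0.3],"turn": [0,0,0],"grip": 0.6},{"xyz": [0,0,0.6],"turn": [0,0,0],"grip": 0.6},{"xyz": [0,0,0.8],"turn": [0,0,0],"grip": 0.6},{"xyz": [0,0,0.8],"turn": [0,0,0],"grip": 0.6}]'

```text
clock: 14.02
tcp_pos: [0.4561, 0.4106, 0.0437]
orientation: [0.0, 0.374, 0.927, 0.001]
wrist_force: [-0.3, 0.0, 0.3]
finger_gap: 0.0575
grip_force: 32.5
```

Call:
apply_moves --rows '[{"xyz": [0,0,0.2],"turn": [0,0,0],"grip": 0.6},{"xyz": [0,0,0.5],"turn": [0,0,0],"grip": 0.6},{"xyz": [0,0,0.5],"turn": [0,0,0],"grip": 0.6}]'

```text
clock: 14.27
tcp_pos: [0.4562, 0.4106, 0.0434]
orientation: [0.0, 0.374, 0.927, 0.001]
wrist_force: [0.2, -0.9, 3.6]
finger_gap: 0.0571
grip_force: 32.9
```

The lid dropped about 6.5 mm and rests on the next rib. To feel the climb plainly, I keep turning backward along the helix under light contact.

Call:
apply_moves --rows '[{"xyz": [0,0,-0.2],"turn": [0,0,-0.04],"grip": 0.6},{"xyz": [0,0,-0.4],"turn": [0,0,-0.08],"grip": 0.6},{"xyz": [0,0,-0.7],"turn": [0,0,-0.12],"grip": 0.6},{"xyz": [0,0,-0.9],"turn": [0,0,-0.16],"grip": 0.6},{"xyz": [0,0,-1.1],"turn": [0,0,-0.2],"grip": 0.6},{"xyz": [0,0,-1.1],"turn": [0,0,-0.2],"grip": 0.6}]'

```text
clock: 14.77
tcp_pos: [0.4554, 0.4105, 0.0444]
orientation: [-0.0, 0.279, 0.96, 0.001]
wrist_force: [-2.6, -1.1, 5.3]
finger_gap: 0.0571
grip_force: 32.9
```

Climbing: it rose 1.0 mm and still rests at 5 N. I continue.

Call:
apply_moves --rows '[{"xyz": [0,0,-0.3],"turn": [0,0,-0.04],"grip": 0.6},{"xyz": [0,0,-0.6],"turn": [0,0,-0.08],"grip": 0.6},{"xyz": [0,0,-0.9],"turn": [0,0,-0.13],"grip": 0.6},{"xyz": [0,0,-1.2],"turn": [0,0,-0.18],"grip": 0.6},{"xyz": [0,0,-1.5],"turn": [0,0,-0.23],"grip": 0.6},{"xyz": [0,0,-1.8],"turn": [0,0,-0.28],"grip": 0.6},{"xyz": [0,0,-1.8],"turn": [0,0,-0.28],"grip": 0.6}]'

```text
clock: 15.35
tcp_pos: [0.4554, 0.4102, 0.0461]
orientation: [0.0, 0.143, 0.99, 0.001]
wrist_force: [-3.9, -1.1, 5.9]
finger_gap: 0.0573
grip_force: 33.0
```

Call:
apply_moves --rows '[{"xyz": [0,0,-0.4],"turn": [0,0,-0.05],"grip": 0.6},{"xyz": [0,0,-0.7],"turn": [0,0,-0.1],"grip": 0.6},{"xyz": [0,0,-1.0],"turn": [0,0,-0.15],"grip": 0.6},{"xyz": [0,0,-1.3],"turn": [0,0,-0.2],"grip": 0.6},{"xyz": [0,0,-1.6],"turn": [0,0,-0.25],"grip": 0.6},{"xyz": [0,0,-1.9],"turn": [0,0,-0.3],"grip": 0.6},{"xyz": [0,0,-1.9],"turn": [0,0,-0.3],"grip": 0.6}]'

```text
clock: 15.93
tcp_pos: [0.4555, 0.4102, 0.0479]
orientation: [0.0, -0.006, 1.0, 0.001]
wrist_force: [-3.4, -2.0, 5.3]
finger_gap: 0.0572
grip_force: 33.0
```

Call:
apply_moves --rows '[{"xyz": [0,0,-0.3],"turn": [0,0,-0.05],"grip": 0.6},{"xyz": [0,0,-0.6],"turn": [0,0,-0.1],"grip": 0.6},{"xyz": [0,0,-0.9],"turn": [0,0,-0.15],"grip": 0.6},{"xyz": [0,0,-1.2],"turn": [0,0,-0.2],"grip": 0.6},{"xyz": [0,0,-1.4],"turn": [0,0,-0.25],"grip": 0.6},{"xyz": [0,0,-1.4],"turn": [0,0,-0.25],"grip": 0.6}]'

```text
clock: 16.43
tcp_pos: [0.4555, 0.41, 0.0492]
orientation: [0.0, -0.131, 0.991, 0.0]
wrist_force: [-2.9, -2.4, 6.1]
finger_gap: 0.0576
grip_force: 33.1
```

Call:
apply_moves --rows '[{"xyz": [0,0,-0.3],"turn": [0,0,-0.05],"grip": 0.6},{"xyz": [0,0,-0.6],"turn": [0,0,-0.1],"grip": 0.6},{"xyz": [0,0,-0.9],"turn": [0,0,-0.15],"grip": 0.6},{"xyz": [0,0,-0.9],"turn": [0,0,-0.15],"grip": 0.6}]'

```text
clock: 16.77
tcp_pos: [0.456, 0.4105, 0.0498]
orientation: [0.001, -0.204, 0.979, 0.001]
wrist_force: [-1.4, -0.8, 1.6]
finger_gap: 0.0576
grip_force: 32.6
```

Call:
apply_moves --rows '[{"xyz": [0,0,0.2],"turn": [0,0,-0.03],"grip": 0.6},{"xyz": [0,0,0.4],"turn": [0,0,-0.06],"grip": 0.6},{"xyz": [0,0,0.4],"turn": [0,0,-0.06],"grip": 0.6}]'

```text
clock: 17.02
tcp_pos: [0.4556, 0.4113, 0.0496]
orientation: [0.001, -0.233, 0.972, 0.002]
wrist_force: [-3.4, 3.1, 3.0]
finger_gap: 0.0574
grip_force: 32.8
```

Call:
apply_moves --rows '[{"xyz": [0,0,0],"turn": [0,0,-0.03],"grip": 0.6},{"xyz": [0,0,0],"turn": [0,0,-0.06],"grip": 0.6},{"xyz": [0,0,0],"turn": [0,0,-0.06],"grip": 0.6}]'

```text
clock: 17.27
tcp_pos: [0.4554, 0.4114, 0.0499]
orientation: [0.001, -0.263, 0.965, 0.002]
wrist_force: [-4.9, 1.8, 4.9]
finger_gap: 0.0575
grip_force: 32.9
```

Call:
apply_moves --rows '[{"xyz": [0,0,0],"turn": [0,0,-0.03],"grip": 0.6},{"xyz": [0,0,0],"turn": [0,0,-0.06],"grip": 0.6},{"xyz": [0,0,0],"turn": [0,0,-0.06],"grip": 0.6}]'

```text
clock: 17.52
tcp_pos: [0.4559, 0.4107, 0.0498]
orientation: [0.001, -0.291, 0.957, 0.001]
wrist_force: [-4.0, -0.3, 3.9]
finger_gap: 0.0576
grip_force: 32.9
```

Call:
apply_moves --rows '[{"xyz": [0,0,0],"turn": [0,0,-0.03],"grip": 0.6},{"xyz": [0,0,0],"turn": [0,0,-0.05],"grip": 0.6},{"xyz": [0,0,0],"turn": [0,0,-0.05],"grip": 0.6}]'

```text
clock: 17.77
tcp_pos: [0.456, 0.4102, 0.0495]
orientation: [0.001, -0.315, 0.949, 0.0]
wrist_force: [-3.8, -0.6, 2.3]
finger_gap: 0.0571
grip_force: 32.7
```

Call:
apply_moves --rows '[{"xyz": [0,0,0],"turn": [0,0,-0.03],"grip": 0.6},{"xyz": [0,0,0],"turn": [0,0,-0.06],"grip": 0.6},{"xyz": [0,0,0],"turn": [0,0,-0.06],"grip": 0.6}]'

```text
clock: 18.02
tcp_pos: [0.4561, 0.41, 0.0492]
orientation: [0.001, -0.344, 0.939, 0.0]
wrist_force: [-3.4, -1.0, -0.2]
finger_gap: 0.0573
grip_force: 32.4
```

```bash
python3 - <<'E'
from h import *
from workcell import env
st(env.get_state())
E
```

```text
t 18.02 tcp [456.1 410.   49.2] psi 130.22 deg tilt [0.001  0.0008] q1 0.60 q6 -0.10 F [-3.38 -0.98 -0.24] T [-0.211  0.423  0.029] gap 0.0573 grip 32.4
```

The second start has been passed: the lid climbed about 6.5 mm, and at 130° the vertical force fell to zero. I lower it to follow the drop.

Call:
apply_moves --rows '[{"xyz": [0.4,0.3,0.5],"turn": [0,0,0],"grip": 0.6},{"xyz": [0.4,0.3,1.0],"turn": [0,0,0],"grip": 0.6},{"xyz": [0.4,0.3,1.5],"turn": [0,0,0],"grip": 0.6},{"xyz": [0.4,0.3,2.0],"turn": [0,0,0],"grip": 0.6},{"xyz": [0.4,0.3,2.0],"turn": [0,0,0],"grip": 0.6}]'

```text
clock: 18.43
tcp_pos: [0.4555, 0.4103, 0.0475]
orientation: [0.001, -0.344, 0.939, 0.001]
wrist_force: [-1.6, -0.7, 0.6]
finger_gap: 0.0578
grip_force: 32.5
```

Call:
apply_moves --rows '[{"xyz": [0,0,0.5],"turn": [0,0,0],"grip": 0.6},{"xyz": [0,0,1.0],"turn": [0,0,0],"grip": 0.6},{"xyz": [0,0,1.5],"turn": [0,0,0],"grip": 0.6},{"xyz": [0,0,2.0],"turn": [0,0,0],"grip": 0.6},{"xyz": [0,0,2.0],"turn": [0,0,0],"grip": 0.6}]'

```text
clock: 18.85
tcp_pos: [0.4556, 0.4104, 0.0455]
orientation: [0.001, -0.344, 0.939, 0.001]
wrist_force: [-1.9, -1.6, -1.4]
finger_gap: 0.0574
grip_force: 32.4
```

Call:
apply_moves --rows '[{"xyz": [0.2,0,0.5],"turn": [0,0,0],"grip": 0.6},{"xyz": [0.2,0,1.0],"turn": [0,0,0],"grip": 0.6},{"xyz": [0.2,0,1.5],"turn": [0,0,0],"grip": 0.6},{"xyz": [0.2,0,1.5],"turn": [0,0,0],"grip": 0.6}]'

```text
clock: 19.18
tcp_pos: [0.4556, 0.4103, 0.0442]
orientation: [0.001, -0.344, 0.939, 0.001]
wrist_force: [-0.3, -0.6, -1.0]
finger_gap: 0.0576
grip_force: 32.4
```

Call:
apply_moves --rows '[{"xyz": [0,0,0.4],"turn": [0,0,0],"grip": 0.6},{"xyz": [0,0,0.8],"turn": [0,0,0],"grip": 0.6},{"xyz": [0,0,0.8],"turn": [0,0,0],"grip": 0.6}]'

```text
clock: 19.43
tcp_pos: [0.4555, 0.4104, 0.0434]
orientation: [0.001, -0.344, 0.939, 0.001]
wrist_force: [-0.1, -2.4, 0.7]
finger_gap: 0.0572
grip_force: 32.4
```

Call:
apply_moves --rows '[{"xyz": [0,0,0.3],"turn": [0,0,0],"grip": 0.6},{"xyz": [0,0,0.6],"turn": [0,0,0],"grip": 0.6},{"xyz": [0,0,0.6],"turn": [0,0,0],"grip": 0.6}]'

```text
clock: 19.68
tcp_pos: [0.4556, 0.4104, 0.0432]
orientation: [0.001, -0.344, 0.939, 0.001]
wrist_force: [-1.7, -2.0, 2.5]
finger_gap: 0.0574
grip_force: 32.8
```

```bash
python3 - <<'E'
from h import *
from workcell import env
st(env.get_state())
E
```

```text
t 19.68 tcp [455.6 410.4  43.2] psi 130.29 deg tilt [0.0017 0.002 ] q1 0.60 q6 -0.10 F [-1.66 -1.95  2.53] T [-0.487  0.243 -0.04 ] gap 0.0574 grip 32.8
```

Resting again, about 6.5 mm lower. Now I screw forward (clockwise) along the helix.

Call:
apply_moves --rows '[{"xyz": [0,0,0.2],"turn": [0,0,0.04],"grip": 0.6},{"xyz": [0,0,0.4],"turn": [0,0,0.08],"grip": 0.6},{"xyz": [0,0,0.7],"turn": [0,0,0.12],"grip": 0.6},{"xyz": [0,0,0.9],"turn": [0,0,0.16],"grip": 0.6},{"xyz": [0,0,1.1],"turn": [0,0,0.2],"grip": 0.6},{"xyz": [0,0,1.1],"turn": [0,0,0.2],"grip": 0.6}]'

```text
clock: 20.18
tcp_pos: [0.4557, 0.4103, 0.0419]
orientation: [0.001, -0.248, 0.969, 0.001]
wrist_force: [-0.8, -2.9, 3.2]
finger_gap: 0.0575
grip_force: 32.7
```

```bash
python3 - <<'E'
from h import *
from workcell import env
st(env.get_state())
E
```

```text
t 20.18 tcp [455.7 410.3  41.9] psi 118.76 deg tilt [0.0017 0.0018] q1 0.60 q6 0.10 F [-0.76 -2.86  3.24] T [-0.557  0.12  -0.039] gap 0.0575 grip 32.7
```

Call:
apply_moves --rows '[{"xyz": [0,0,0.3],"turn": [0,0,0.05],"grip": 0.6},{"xyz": [0,0,0.6],"turn": [0,0,0.1],"grip": 0.6},{"xyz": [0,0,0.9],"turn": [0,0,0.15],"grip": 0.6},{"xyz": [0,0,1.1],"turn": [0,0,0.2],"grip": 0.6},{"xyz": [0,0,1.4],"turn": [0,0,0.25],"grip": 0.6},{"xyz": [0,0,1.7],"turn": [0,0,0.3],"grip": 0.6},{"xyz": [0,0,1.7],"turn": [0,0,0.3],"grip": 0.6}]'

```text
clock: 20.77
tcp_pos: [0.4555, 0.4104, 0.0402]
orientation: [0.001, -0.101, 0.995, 0.001]
wrist_force: [-0.5, -1.6, 2.5]
finger_gap: 0.0572
grip_force: 32.7
```

```bash
python3 - <<'E'
from h import *
from workcell import env
st(env.get_state())
E
```

```text
t 20.77 tcp [455.5 410.4  40.2] psi 101.63 deg tilt [0.0014 0.0021] q1 0.60 q6 0.40 F [-0.48 -1.62  2.46] T [-0.489  0.226 -0.051] gap 0.0572 grip 32.7
```

Call:
apply_moves --rows '[{"xyz": [0,0,0.3],"turn": [0,0,0.05],"grip": 0.6},{"xyz": [0,0,0.6],"turn": [0,0,0.1],"grip": 0.6},{"xyz": [0,0,0.9],"turn": [0,0,0.15],"grip": 0.6},{"xyz": [0,0,1.2],"turn": [0,0,0.2],"grip": 0.6},{"xyz": [0,0,1.5],"turn": [0,0,0.25],"grip": 0.6},{"xyz": [0,0,1.8],"turn": [0,0,0.3],"grip": 0.6},{"xyz": [0,0,2.3],"turn": [0,0,0.4],"grip": 0.6},{"xyz": [0,0,2.3],"turn": [0,0,0.4],"grip": 0.6}]'

```text
clock: 21.43
tcp_pos: [0.4554, 0.4107, 0.0378]
orientation: [0.0, 0.098, 0.995, 0.001]
wrist_force: [-1.0, -0.8, 1.8]
finger_gap: 0.0576
grip_force: 32.6
```

```bash
python3 - <<'E'
from h import *
from workcell import env
st(env.get_state())
E
```

```text
t 21.43 tcp [455.4 410.7  37.8] psi 78.70 deg tilt [0.0012 0.0028] q1 0.60 q6 0.80 F [-0.98 -0.78  1.75] T [-0.207  0.326 -0.012] gap 0.0576 grip 32.6
```

Call:
apply_moves --rows '[{"xyz": [0,0,0.3],"turn": [0,0,0.05],"grip": 0.6},{"xyz": [0,0,0.6],"turn": [0,0,0.1],"grip": 0.6},{"xyz": [0,0,0.9],"turn": [0,0,0.15],"grip": 0.6},{"xyz": [0,0,1.2],"turn": [0,0,0.2],"grip": 0.6},{"xyz": [0,0,1.5],"turn": [0,0,0.25],"grip": 0.6},{"xyz": [0,0,1.8],"turn": [0,0,0.3],"grip": 0.6},{"xyz": [0,0,1.8],"turn": [0,0,0.3],"grip": 0.6}]'

```text
clock: 22.02
tcp_pos: [0.4558, 0.411, 0.0361]
orientation: [0.001, 0.245, 0.97, 0.002]
wrist_force: [0.4, 0.1, 1.8]
finger_gap: 0.0573
grip_force: 32.6
```

```bash
python3 - <<'E'
from h import *
from workcell import env
st(env.get_state())
E
```

```text
t 22.02 tcp [455.8 411.   36.1] psi 61.69 deg tilt [0.0019 0.0031] q1 0.60 q6 1.10 F [0.43 0.09 1.76] T [-0.114  0.035 -0.011] gap 0.0573 grip 32.6
```

Call:
apply_moves --rows '[{"xyz": [0,0,0.3],"turn": [0,0,0.05],"grip": 0.6},{"xyz": [0,0,0.6],"turn": [0,0,0.1],"grip": 0.6},{"xyz": [0,0,0.9],"turn": [0,0,0.15],"grip": 0.6},{"xyz": [0,0,0.9],"turn": [0,0,0.15],"grip": 0.6}]'

```text
clock: 22.35
tcp_pos: [0.4558, 0.4109, 0.0352]
orientation: [0.0, 0.316, 0.949, 0.002]
wrist_force: [0.4, 0.5, 1.7]
finger_gap: 0.0575
grip_force: 32.6
```

```bash
python3 - <<'E'
from h import *
from workcell import env
st(env.get_state())
E
```

```text
t 22.35 tcp [455.8 410.9  35.2] psi 53.10 deg tilt [0.002  0.0029] q1 0.60 q6 1.25 F [0.36 0.5  1.74] T [-0.121  0.029 -0.036] gap 0.0575 grip 32.6
```

Call:
apply_moves --rows '[{"xyz": [0,0,0.3],"turn": [0,0,0.05],"grip": 0.6},{"xyz": [0,0,0.6],"turn": [0,0,0.1],"grip": 0.6},{"xyz": [0,0,0.6],"turn": [0,0,0.1],"grip": 0.6}]'

```text
clock: 22.6
tcp_pos: [0.4558, 0.4109, 0.0347]
orientation: [0.0, 0.363, 0.932, 0.002]
wrist_force: [-0.0, 0.3, 1.0]
finger_gap: 0.0574
grip_force: 32.7
```

```bash
python3 - <<'E'
from h import *
from workcell import env
st(env.get_state())
E
```

```text
t 22.60 tcp [455.8 410.9  34.7] psi 47.38 deg tilt [0.002  0.0029] q1 0.60 q6 1.35 F [-0.    0.3   1.04] T [-0.034 -0.033 -0.009] gap 0.0574 grip 32.7
```

Call:
apply_moves --rows '[{"xyz": [0,0,0.3],"turn": [0,0,0.05],"grip": 0.6},{"xyz": [0,0,0.6],"turn": [0,0,0.1],"grip": 0.6},{"xyz": [0,0,0.6],"turn": [0,0,0.1],"grip": 0.6}]'

```text
clock: 22.85
tcp_pos: [0.4562, 0.4108, 0.0346]
orientation: [0.001, 0.41, 0.912, 0.002]
wrist_force: [0.1, -0.7, 5.1]
finger_gap: 0.0574
grip_force: 32.9
```

```bash
python3 - <<'E'
from h import *
from workcell import env
st(env.get_state())
E
```

```text
t 22.85 tcp [456.2 410.8  34.6] psi 41.64 deg tilt [0.0029 0.0029] q1 0.60 q6 1.45 F [ 0.12 -0.72  5.06] T [-0.137 -0.011  0.022] gap 0.0574 grip 32.9
```

Sinking stopped at TCP 34.6 mm, which is the expected 61.5 mm lower edge, so the lid is home on the lip. Now I take up the play while watching the torque.

Call:
apply_moves --rows '[{"xyz": [0,0,-0.2],"turn": [0,0,0.03],"grip": 0.6},{"xyz": [0,0,-0.3],"turn": [0,0,0.07],"grip": 0.6},{"xyz": [0,0,-0.3],"turn": [0,0,0.1],"grip": 0.6},{"xyz": [0,0,-0.3],"turn": [0,0,0.1],"grip": 0.6}]'

```text
clock: 23.18
tcp_pos: [0.4559, 0.4105, 0.0346]
orientation: [0.001, 0.455, 0.891, 0.002]
wrist_force: [0.5, -2.2, 4.3]
finger_gap: 0.0574
grip_force: 32.9
```

```bash
python3 - <<'E'
from h import *
from workcell import env
st(env.get_state())
E
```

```text
t 23.18 tcp [455.9 410.5  34.6] psi 35.93 deg tilt [0.0023 0.0022] q1 0.60 q6 1.55 F [ 0.5  -2.18  4.27] T [-0.315 -0.071 -0.03 ] gap 0.0574 grip 32.9
```

Call:
apply_moves --rows '[{"xyz": [0,0,0],"turn": [0,0,0.025],"grip": 0.6},{"xyz": [0,0,0],"turn": [0,0,0.05],"grip": 0.6},{"xyz": [0,0,0],"turn": [0,0,0.05],"grip": 0.6}]'

```text
clock: 23.43
tcp_pos: [0.4556, 0.4103, 0.0346]
orientation: [0.0, 0.477, 0.879, 0.001]
wrist_force: [-1.0, -1.5, 4.9]
finger_gap: 0.057
grip_force: 33.0
```

```bash
python3 - <<'E'
from h import *
from workcell import env
st(env.get_state())
E
```

```text
t 23.43 tcp [455.6 410.3  34.6] psi 33.06 deg tilt [0.0017 0.0019] q1 0.60 q6 1.60 F [-0.95 -1.53  4.91] T [-0.401  0.092  0.034] gap 0.0570 grip 33.0
```

Call:
apply_moves --rows '[{"xyz": [0,0,0],"turn": [0,0,0.02],"grip": 0.6},{"xyz": [0,0,0],"turn": [0,0,0.04],"grip": 0.6},{"xyz": [0,0,0],"turn": [0,0,0.04],"grip": 0.6}]'

```text
clock: 23.68
tcp_pos: [0.4553, 0.4102, 0.0346]
orientation: [0.0, 0.494, 0.869, 0.001]
wrist_force: [-0.8, -2.6, 6.2]
finger_gap: 0.0572
grip_force: 33.1
```

```bash
python3 - <<'E'
from h import *
from workcell import env
st(env.get_state())
E
```

```text
t 23.68 tcp [455.3 410.2  34.6] psi 30.79 deg tilt [0.0012 0.0017] q1 0.60 q6 1.64 F [-0.82 -2.58  6.18] T [-0.465  0.241  0.038] gap 0.0572 grip 33.1
```

Call:
apply_moves --rows '[{"xyz": [0,0,-0.1],"turn": [0,0,0.02],"grip": 0.6},{"xyz": [0,0,-0.1],"turn": [0,0,0.03],"grip": 0.6},{"xyz": [0,0,-0.1],"turn": [0,0,0.03],"grip": 0.6}]'

```text
clock: 23.93
tcp_pos: [0.4551, 0.4101, 0.0346]
orientation: [0.0, 0.507, 0.862, 0.001]
wrist_force: [-0.8, -1.6, 5.4]
finger_gap: 0.0577
grip_force: 33.1
```

```bash
python3 - <<'E'
from h import *
from workcell import env
st(env.get_state())
E
```

```text
t 23.93 tcp [455.1 410.1  34.6] psi 29.12 deg tilt [0.001  0.0015] q1 0.60 q6 1.66 F [-0.84 -1.59  5.45] T [-0.457  0.267  0.252] gap 0.0577 grip 33.1
```

The binding torque rose to 0.25 N·m, so it is snug. I let go and retreat straight up.

Call:
apply_moves --rows '[{"xyz": [0,0,-0.3],"turn": [0,0,0],"grip": 0.6},{"xyz": [0,0,-0.3],"turn": [0,0,0],"grip": 0.85},{"xyz": [0,0,-0.3],"turn": [0,0,0],"grip": 0.9},{"xyz": [0,0,-0.3],"turn": [0,0,0],"grip": 0.9},{"xyz": [0,0,-0.3],"turn": [0,0,0],"grip": 0.9},{"xyz": [0,0,-5],"turn": [0,0,0],"grip": 0.9},{"xyz": [0,0,-15],"turn": [0,0,0],"grip": 0.9},{"xyz": [0,0,-35],"turn": [0,0,0],"grip": 0.9},{"xyz": [0,0,-65],"turn": [0,0,0],"grip": 0.9},{"xyz": [0,0,-100],"turn": [0,0,0],"grip": 0.9},{"xyz": [0,0,-130],"turn": [0,0,0],"grip": 0.9},{"xyz": [0,0,-130],"turn": [0,0,0],"grip": 0.9}]'

```text
clock: 24.93
tcp_pos: [0.4585, 0.4125, 0.1727]
orientation: [0.003, 0.508, 0.861, 0.007]
wrist_force: [1.7, 0.0, -0.2]
finger_gap: 0.0766
grip_force: 0.0
```

```bash
python3 - <<'E'
from h import *
from workcell import env,imaging
st(env.get_state());a=imaging.read_camera("wrist");P=cloud(a);cx,cy=.456,.4104
m=(np.hypot(P[...,0]-cx,P[...,1]-cy)<.024)&(P[...,2]>.07)&(P[...,2]<.11);Q=P[m]
A=np.c_[Q[:,:2],np.ones(len(Q))];print(len(Q),"top z",np.median(Q[:,2]).round(4),"slope",np.linalg.lstsq(A,Q[:,2],rcond=None)[0][:2].round(3))
m=(np.hypot(P[...,0]-cx,P[...,1]-cy)<.045)&(P[...,2]>.085)&(P[...,2]<.1);print(np.percentile(P[m],[1,99],axis=0).round(4))
t=imaging.read_camera("top")["color"];o=np.load("top0.npz")["color"]
b=imaging.read_camera("scene")["color"];s=np.load("scene0.npz")["color"]
f=lambda x:cv2.resize(x,(400,260),interpolation=2)
cv2.imwrite("pics/end.png",np.vstack([np.hstack([f(a["color"]),f(t[160:240,320:443])]),np.hstack([f(o[160:240,320:443]),f(b[150:290,220:435])])]))
E
```

```text
t 24.93 tcp [458.5 412.5 172.7] psi 28.89 deg tilt [0.0114 0.009 ] q1 0.60 q6 1.67 F [ 1.67  0.03 -0.18] T [-0.014 -0.039 -0.05 ] gap 0.0766 grip 0.0
2406 top z 0.0923 slope [ 0.001 -0.006]
[[0.4289 0.3837 0.0874]
 [0.4819 0.4372 0.094 ]]
```

View pics/end.png

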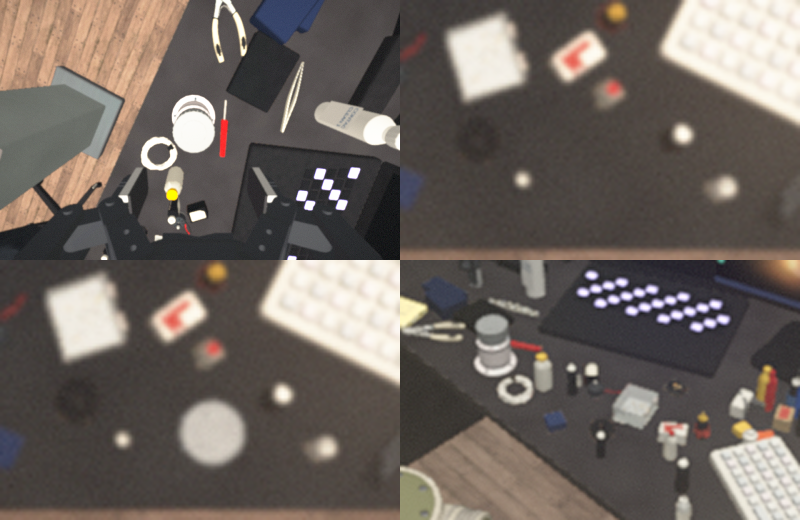

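The lid sits level on the canister with its top at 92.3 mm (expected 92.5). The red-capped bottle and the other things near the lid's old place stand where they did, and the gripper touches nothing.

```bash
python3 -c "
from workcell import ticket
print(ticket.hand_in())"
```

```text
the job is handed in; nothing more can be done
None
```

The lid is screwed home on the canister, snug and level (top at 92.3 mm), and the job is handed in; however, on the first descent a gripper knuckle pressed the red-capped bottle with about 54 N at the wrist, over the 40 N limit, which may count as a failure even though the bottle still stands where it was.

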